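# Unscrew the left-hand lock nut of the chopper spindle

## Robot

A 6-joint arm with a two-finger parallel gripper is mounted at the origin on the work surface; the furniture and walls round the work are solid. World frame = base frame: x ahead of the robot, y to its left, z up, the work surface at z = 0. Lengths are in mm, angles in rad, forces in N, time in s.
With the tool pointing down it reaches from about 275 to 1000 mm from the base axis. Payload 8.4 kg.
Tool frame: the origin (TCP) lies at the very end of the fingers, on their centre line; the grasp point (between the pads) lies 19 mm behind it (r.tcp_to_grasp is the distance from the TCP to the grasp point, in mm); z points along the fingers, y is the line along which they close (so a half turn about z gives the same grasp; the last joint's range is limited). The gripper opens to 85 mm and grips with 20 to 120 N. Pads are 22 mm wide; open, the fingers measure 114 mm over their backs; the gripper's body (76 mm by 85 mm) begins 54 mm behind the grasp point. The pads swing forward as they close: fully open they stand 13 mm farther back than shut.
Start: joints at [-1.276, 0.353, 1.633, -0, 1.155, -0.002], TCP at [182.787, -597.676, 231.281] pointing down, gripper open.
Joint ranges: [-2.63, 2.63], [-0.92, 2.1], [0.06, 2.66], [-1.3, 4.44], [0, 2.69], [-3.02, 3.02]. Speed limits (rad/s): [2.22, 2.22, 2.79, 3.14, 3.14, 3.14].

## Interface

Orientations are given as [roll, pitch, yaw] about the fixed x, y, z axes, in that order (R = Rz(yaw) Ry(pitch) Rx(roll)).
In Python, from rig import r gives the robot as it stands. The module is installed in compiled form; this text tells all that it offers.
- The arm moves only by the tool play_rows, never from a script. Its argument "rows" is a list of rows, each an object with "dp": the shift along the tool's x, y, z in units of 40 mm (1.0 is 40 mm), a list of three; "turn": the turn, a rotation vector about the tool's x, y, z in units of 6 degrees (1.0 is 6 degrees), a list of three; "fingers": the closure, from 0 (fully open) to 1 (shut). In form: [{"dp": [tx, ty, tz], "turn": [wx, wy, wz], "fingers": fingers}, ...]. A call has 1 to 5 rows; each row shifts and turns the commanded pose from where the row before left it, along the tool's axes as they then stand; what a row does not reach is not made up. A row lasts 1/12 s, in which the tool goes at most 41.7 mm and 7.16 degrees, less where a joint would pass 70% of its speed; a pose out of reach is approached as far as the arm can. A call is refused whole if a number of a shift passes 1 or a number of a turn 1, either way. A call with a gripper value outside its range is refused whole. The fingers move at their own pace and stop on an object; "force" is the grip in N (left out, the last holds). Time passes only in rows, so rows that do not move let the fingers close. It gives the time, the measured TCP pose, the force, the opening and the grip force at its end, in the units of the state.
- r.sense(): the state, without advancing time (a new reading comes with each control period).
- r.grab_frame(name): name is "scene" or "top"; returns a dict with "pixels" (384x512x3 uint8, red, green, blue), "fx", "fy", "cx", "cy" (pixels), "dist" ([k1, k2, p1, p2, k3] as OpenCV has them; the pictures are not rectified), "pose" (4x4, takes a point from camera to world coordinates). Camera axes: x right, y down, z forward; pixel columns grow to the right and rows downward; lengths in mm; the calibration is good to about 2 mm. A picture is of the moment at which its call begins. There is no depth.
- r.sign_off(): hands the job in; it is judged then, once.
The state is a dict: "clock": time; "qpos": joint angles; "qvel": joint speeds; "joint_efforts": joint torques, N m; "eef_pos": TCP position; "tcp_rot": TCP orientation; "contact_force": force on the tool from outside, world axes, zero at the start; "wrist_torque": the same for the moment, N m; "opening": opening from 0.0 (shut) to 1.0 (fully open); "grasp_force": force on a finger pad.
Only numpy, scipy, OpenCV 4.12 (cv2) and the standard library are available. Lean on these libraries where they do the work, as an engineer would, in place of code of your own. Each camera call takes 0.05 s, during which the arm holds its last target. There are 200 camera calls.

## Task

Take the brass lock nut off the chopper spindle and lay it flat in the blue parts tray, marked side up. Its thread is left-handed: unscrew it by turning clockwise (seen from above), yielding to it as it climbs, until the mark engraved on the nut stands at the red line on the disc; only there does the thread let go, so lift it straight off. The spindle runs in delicate bearings, so keep the load on it under 18 N, and leave the other things as they stand.

Things in the scene. Friction and masses are not known exactly. Their poses are not given: they have to be found in the camera images.
- spindle: Chopper head, bolted down: grey motor housing 82 x 82 x 24 mm, on it a slotted steel disc 100 mm across (upper face 29 mm above the work surface), hub and upright steel spindle through the centre (top 66 mm above the surface). Origin: centre of the housing's underside, below the spindle axis; z up; -x points along the red line.
- spindle_axis (a point): Point on the spindle axis where the seated nut's underside is, 34 mm up. Left-hand two-start coarse thread: turned clockwise the nut climbs several mm in all, mostly in one short steep stretch that begins at a different angle each time. It comes free within 14 degrees of the red line; an end stop lies just beyond. 1 mm of play sideways and in height; it stays where it is let go. Load limit 18 N.
- release_line (a point): Middle of the red line on the disc, 24 to 48 mm from the axis: where the nut's mark must stand for the thread to let go.
- nut_center (a point): Centre (half-way up) of the loose brass nut: 16-sided ring, 44 mm across flats, bore 32, 34 high, 110 g, gripped outside at any angle. z up; engraved mark on its -x side, so at the red line its x points as the spindle's x. At the start its x is 117 to 132 degrees anticlockwise from the spindle's and it can turn only clockwise from the seated stop at 132; its underside is 5 mm above the disc.
- nut_mark (a point): The engraved dark line on the nut's top face, 19 mm from its axis (it also runs down the side, along the middle of one of the 16 faces).
- tray: Blue open parts tray, 130 x 130 mm, walls 16 mm high and 4 mm thick, floor 4 mm thick. Fixed. Origin: centre of its underside.
- objective_60x_mid (a point): Bystander: white microscope objective with a blue ring, 24 mm across and 56 mm high, standing; the point is at its centre.
- filter_cube_mid (a point): Bystander: black filter cube 34 x 34 x 36 mm; the point is at its centre.
- lens_tube_0_mid (a point): Bystander: black lens tube 31 mm across, 30 mm high, standing; the point is at its centre.
Things that resemble listed ones, but are neither listed nor needed, are in the scene too. There is more than one size of the part that bears nut_center; the job needs the smallest.

How it is judged:
By the outcome, as a careful person would: the job done as asked, in the order asked, and still so for the second after the job is handed in, with the robot touching nothing.
It also fails if it takes over 72 s, if anything falls off the work surface, if the arm or the gripper's body presses on something with over 40 N, if the wrist force passes 120 N, or if a joint passes its speed limit or range.

## Working session

There is one attempt and no reset: what is moved stays moved. The work goes in short steps, Python scripts to look and compute and a tool call to move; the robot and the scene stay as the last step left them, time stands still between calls to the robot, and variables do not carry over. Pictures are saved under pics/ and viewed, at most 10 in all, crops included, and the job is handed in when it is done.

Besides the shell and the picture viewer there is one more tool, called after "Request:" as name(argument=value, ...), one argument or row to a line, values as JSON. play_rows: Moves the arm, as the interface text tells. Its arguments: {"type":"object","properties":{"rows":{"type":"array"},"force":{"type":"number"}},"required":["rows"]}

```bash
mkdir -p pics; cat > h.py <<'E'
import numpy as np, cv2
from rig import r
def cam(n):
    f=r.grab_frame(n); f['K']=np.array([[f['fx'],0,f['cx']],[0,f['fy'],f['cy']],[0,0,1.]]); f['dist']=np.array(f['dist'],float); f['pose']=np.array(f['pose']); return f
def ray(f,uv,z):
    p=cv2.undistortPoints(np.array(uv,float).reshape(-1,1,2),f['K'],f['dist']).reshape(-1,2)
    d=np.c_[p,np.ones(len(p))]@f['pose'][:3,:3].T; o=f['pose'][:3,3]
    return o+d*((z-o[2])/d[:,2])[:,None]
def proj(f,P):
    T=np.linalg.inv(f['pose']); return cv2.projectPoints(np.array(P,float).reshape(-1,1,3),cv2.Rodrigues(T[:3,:3])[0],T[:3,3],f['K'],f['dist'])[0].reshape(-1,2)
E
python3 - <<'E'
from h import *
ims=[]
for n in('top','scene'):
    f=cam(n); cv2.imwrite(f'pics/{n}0.png',f['pixels'][:,:,::-1]); print(n,f['pose'].round(2).tolist(),f['fx'])
    ims.append(f['pixels'][:,:,::-1])
print(r.sense())
E
```

```text
top [[0.01, -0.99, 0.11, 456.54], [-1.0, -0.01, 0.01, -114.64], [-0.01, -0.11, -0.99, 936.92], [0.0, 0.0, 0.0, 1.0]] 376.4262051668978
scene [[0.79, -0.24, 0.57, -58.39], [-0.62, -0.29, 0.73, -868.88], [-0.01, -0.92, -0.38, 481.45], [0.0, 0.0, 0.0, 1.0]] 436.1987371287252
{'clock': 0.1, 'qpos': array([-1.27640195e+00,  3.53613791e-01,  1.63406984e+00,  6.77468525e-06,
        1.15518591e+00, -2.43720089e-03]), 'qvel': array([-0.00122614, -0.00303033, -0.00352545, -0.00114735,  0.00049065,
        0.00081704]), 'joint_efforts': array([-6.98554086e-04, -6.06356764e+01, -3.42819357e+01, -1.82513390e-04,
        3.92617163e-03,  5.72560623e-06]), 'eef_pos': array([ 182.66217407, -597.26139504,  230.61063926]), 'tcp_rot': array([-3.14031578e+00, -9.30646974e-06,  2.96828832e-01]), 'contact_force': array([ 0.48252749,  0.41011517, -0.6830189 ]), 'wrist_torque': array([0.07085498, 0.00624816, 0.00193774]), 'grasp_force': 0.0, 'opening': 0.9997592021183255}
```

View pics/top0.png

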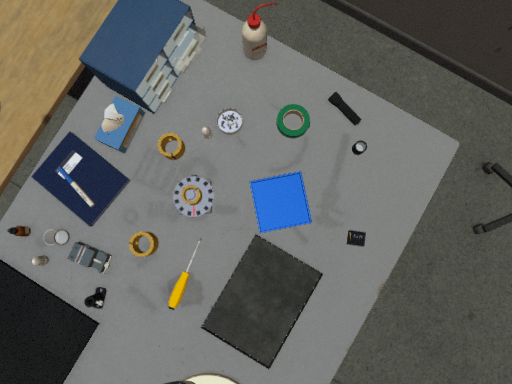

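View pics/scene0.png

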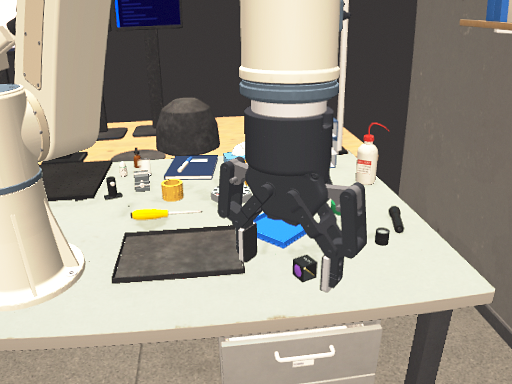

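Top view: the spindle disc is at about (193,196). Brass rings stand at (193,196) on the disc, (170,146) and (143,244). The one on the spindle with the red line nearby fits the task, and the other two look larger. I'll check that in an enlarged crop.

```bash
python3 - <<'E'
from h import *
f=cam('top'); a=f['pixels'].astype(int)
ims=[np.array(cam('top')['pixels'],float) for _ in range(6)]
m=np.mean(ims,0)
c=m[130:260,120:220].astype(np.uint8)[:,:,::-1]
A=cv2.resize(m[168:224,165:221].astype(np.uint8)[:,:,::-1],(590,590),interpolation=cv2.INTER_CUBIC)
B=cv2.resize(m[130:265,120:170+30].astype(np.uint8)[:,:,::-1],(200,337),interpolation=cv2.INTER_CUBIC)
o=np.zeros((590,800,3),np.uint8); o[:,:590]=A; o[:337,595:795]=B
cv2.imwrite('pics/c1.png',o)
hsv=cv2.cvtColor(m.astype(np.uint8),cv2.COLOR_RGB2HSV)
def blobs(mask,name,mn):
    n,l,s,ce=cv2.connectedComponentsWithStats(mask.astype(np.uint8))
    for i in range(1,n):
        if s[i,4]>=mn: print(name,ce[i].round(1),s[i].tolist(),(l==i).sum())
H,S,V=[hsv[:,:,i].astype(int) for i in range(3)]
blobs((abs(H-21)<8)&(S>110)&(V>70),'brass',40)
blobs(((H<6)|(H>172))&(S>110)&(V>70),'red',3)
blobs((abs(H-109)<8)&(S>200)&(V>150),'blue',300)
E
```

```text
brass [7.  9.8] [0, 0, 24, 26, 196] 196
brass [37.1 26.7] [0, 0, 83, 67, 2178] 2178
brass [ 32.7 108.7] [0, 40, 85, 155, 4645] 4645
brass [130.6 129.2] [122, 113, 18, 33, 65] 65
brass [170.6 145.3] [158, 133, 27, 27, 391] 391
brass [191.6 194.7] [182, 186, 20, 18, 150] 150
brass [142.6 243.7] [129, 232, 29, 25, 383] 383
brass [178.3 290.1] [169, 271, 21, 38, 380] 380
red [256.1  16.6] [247, 3, 31, 26, 221] 221
red [258.9  46.8] [252, 43, 15, 8, 25] 25
red [193.  210.5] [193, 207, 1, 8, 8] 8
blue [280.1 201.7] [251, 172, 60, 60, 2575] 2575
```

View pics/c1.png

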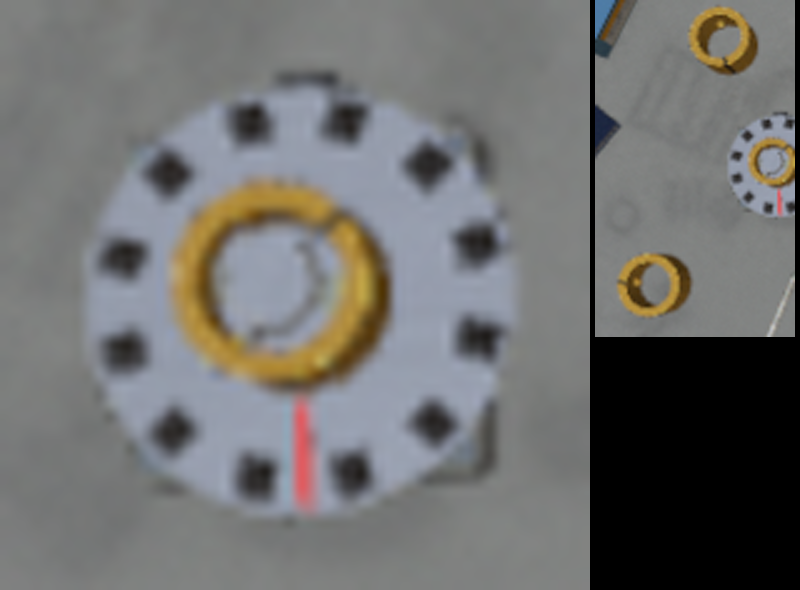

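The crop shows that the ring on the disc is clearly the smallest nut, about 44 mm across. Its mark is at crop (338,215), and the red line runs from crop (303,400) to (306,510).

```bash
python3 - <<'E'
from h import *
f=cam('top')
cp=lambda x,y:[(x+.5)/10.536-.5+165,(y+.5)/10.536-.5+168]
a=f['pixels']; 
ax=ray(f,[cp(301,301)],29)[0]; red=ray(f,[cp(303,400),cp(306,510)],29)
print('axis',ax.round(1),'red',red.round(1).tolist(),np.linalg.norm(red-ax,axis=1))
d=ax-red.mean(0); sx=np.degrees(np.arctan2(d[1],d[0])); print('spindle x yaw',sx)
mk=ray(f,[cp(338,215)],68)[0]; d=ax-mk; nx=np.degrees(np.arctan2(d[1],d[0])); print('mark',mk,np.hypot(*d[:2]),'nut x yaw',nx,'rel',nx-sx)
print('axis proj at nut top',[(np.array(proj(f,[ax[0],ax[1],z])[0])-[165,168]+.5)*10.536-.5 for z in (29,68)])
hsv=cv2.cvtColor(a,cv2.COLOR_RGB2HSV); m=((abs(hsv[...,0].astype(int)-109)<8)&(hsv[...,1]>200)&(hsv[...,2]>130)).astype(np.uint8)
m[:,:240]=0;m[:,320:]=0
c=max(cv2.findContours(m,0,2)[0],key=cv2.contourArea); rc=cv2.minAreaRect(c)
b=ray(f,cv2.boxPoints(rc),16); print('tray',b.round(0).tolist(),b.mean(0))
for i in range(4): print(np.linalg.norm(b[i]-b[i-1]))
for n,uv,z in(('ring',(170,145),20),('ring2',(143,244),20),('lens',(360,147),30),('screwdr',(198,240),0),('tape',(293,120),20),('white',(230,121),20),('obj',(62,237),56),('bottle',(255,40),100),('cab',(205,50),0)): print(n,ray(f,[uv],z)[0].round())
E
```

```text
axis [545.1  44.6  29. ] red [[522.2, 43.5, 29.0], [497.0, 42.2, 29.0]] [22.89768092 48.2071448 ]
spindle x yaw 2.8493484293918963
mark [560.48035808  30.08820187  68.        ] 21.155927117136354 nut x yaw 136.6334547662975 rel 133.78410633690558
axis proj at nut top [array([301., 301.]), array([270.60243895, 283.57859162])]
tray [[585.0, -93.0, 16.0], [611.0, -218.0, 16.0], [486.0, -242.0, 16.0], [461.0, -119.0, 16.0]] [ 535.76630264 -168.14209758   16.        ]
126.06995086943876
127.80684242875118
126.34234313111588
125.99962708846607
ring [674. 108.  20.]
ring2 [428. 165.  20.]
lens [ 670. -362.   30.]
screwdr [439.  35.   0.]
tape [ 740. -199.   20.]
white [736. -41.  20.]
obj [443. 348.  56.]
bottle [ 908. -103.  100.]
cab [934.  30.   0.]
```

Request:
play_rows(
  rows=[
    {"dp": [0.668,-0.635,0],"turn": [0,0,0],"fingers": 0},
    {"dp": [0.668,-0.635,0],"turn": [0,0,0],"fingers": 0},
    {"dp": [0.668,-0.635,0],"turn": [0,0,0],"fingers": 0},
    {"dp": [0.668,-0.635,0],"turn": [0,0,0],"fingers": 0},
    {"dp": [0.668,-0.635,0],"turn": [0,0,0],"fingers": 0},
  ],
  force=25,
)

```text
clock: 0.92
eef_pos: [273.9, -435.7, 231.3]
tcp_rot: [3.141, -0.0, 0.296]
contact_force: [1.2, -0.7, -0.4]
opening: 0.999
grasp_force: 0.0
```

Request:
play_rows(
  rows=[
    {"dp": [0.668,-0.635,0],"turn": [0,0,0],"fingers": 0},
    {"dp": [0.668,-0.635,0],"turn": [0,0,0],"fingers": 0},
    {"dp": [0.668,-0.635,0],"turn": [0,0,0],"fingers": 0},
    {"dp": [0.668,-0.635,0],"turn": [0,0,0],"fingers": 0},
    {"dp": [0.668,-0.635,0],"turn": [0,0,0],"fingers": 0},
  ],
)

```text
clock: 1.33
eef_pos: [364.6, -275.1, 231.6]
tcp_rot: [3.141, -0.0, 0.297]
contact_force: [1.2, -0.4, -0.1]
opening: 0.999
grasp_force: 0.0
```

Request:
play_rows(
  rows=[
    {"dp": [0.668,-0.635,0],"turn": [0,0,0],"fingers": 0},
    {"dp": [0.668,-0.635,0],"turn": [0,0,0],"fingers": 0},
    {"dp": [0.668,-0.635,0],"turn": [0,0,0],"fingers": 0},
    {"dp": [0.668,-0.635,0],"turn": [0,0,0],"fingers": 0},
    {"dp": [0.668,-0.635,0],"turn": [0,0,0],"fingers": 0},
  ],
)

```text
clock: 1.75
eef_pos: [455.3, -114.4, 231.6]
tcp_rot: [3.141, -0.001, 0.297]
contact_force: [0.5, -0.2, 0.2]
opening: 0.999
grasp_force: 0.0
```

Request:
play_rows(
  rows=[
    {"dp": [0.668,-0.635,0],"turn": [0,0,0],"fingers": 0},
    {"dp": [0.668,-0.635,0],"turn": [0,0,0],"fingers": 0},
    {"dp": [0.668,-0.635,0],"turn": [0,0,0],"fingers": 0},
    {"dp": [0.668,-0.635,0],"turn": [0,0,0],"fingers": 0},
    {"dp": [0.668,-0.635,0],"turn": [0,0,0],"fingers": 0},
  ],
)

```text
clock: 2.17
eef_pos: [546.0, 46.3, 231.5]
tcp_rot: [3.141, -0.001, 0.297]
contact_force: [-0.6, -0.9, 0.5]
opening: 0.999
grasp_force: 0.0
```

Request:
play_rows(
  rows=[
    {"dp": [0,0,0],"turn": [0,0,-1],"fingers": 0},
    {"dp": [0,0,0],"turn": [0,0,-1],"fingers": 0},
    {"dp": [0,0,0],"turn": [0,0,-1],"fingers": 0},
    {"dp": [0,0,0],"turn": [0,0,-1],"fingers": 0},
    {"dp": [0,0,0],"turn": [0,0,-1],"fingers": 0},
  ],
)

```text
clock: 2.58
eef_pos: [545.3, 44.6, 231.3]
tcp_rot: [3.142, -0.0, 0.826]
contact_force: [-0.5, -0.1, 0.4]
opening: 1.0
grasp_force: 0.0
```

Request:
play_rows(
  rows=[
    {"dp": [0,0,0],"turn": [0,0,-1],"fingers": 0},
    {"dp": [0,0,0],"turn": [0,0,-1],"fingers": 0},
    {"dp": [0,0,0],"turn": [0,0,-1],"fingers": 0},
    {"dp": [0,0,0],"turn": [0,0,-1],"fingers": 0},
    {"dp": [0,0,0],"turn": [0,0,-1],"fingers": 0},
  ],
)

```text
clock: 3.0
eef_pos: [545.3, 44.4, 231.4]
tcp_rot: [3.141, -0.0, 1.349]
contact_force: [-0.6, -0.6, 0.6]
opening: 0.999
grasp_force: 0.0
```

Request:
play_rows(
  rows=[
    {"dp": [0,0,0.5],"turn": [0,0,-1],"fingers": 0.15},
    {"dp": [0,0,0.5],"turn": [0,0,-0.5],"fingers": 0.15},
    {"dp": [0,0,0.5],"turn": [0,0,0],"fingers": 0.15},
    {"dp": [0,0,0],"turn": [0,0,0],"fingers": 0.15},
    {"dp": [0,0,0],"turn": [0,0,0],"fingers": 0.15},
  ],
)

```text
clock: 3.42
eef_pos: [544.6, 44.4, 170.8]
tcp_rot: [-3.14, 0.0, 1.501]
contact_force: [0.8, 0.5, 0.7]
opening: 0.851
grasp_force: 0.0
```

```bash
python3 - <<'E'
from h import *
f=cam('scene'); ims=[f['pixels'].astype(float)]+[cam('scene')['pixels'].astype(float) for _ in range(4)]
m=np.mean(ims,0).astype(np.uint8)
u=proj(f,[[545,44.6,29],[545,44.6,68],[497,42.2,29],[521,43.4,29]]); print(u)
x,y=(u[0]-[40,34]).astype(int); print(x,y)
A=cv2.resize(m[y:y+56,x:x+75][:,:,::-1],(750,560),interpolation=cv2.INTER_CUBIC)
for p in u: cv2.circle(A,tuple(int(v) for v in (p-[x,y]+.5)*10-.5),3,(255,0,255),-1)
cv2.imwrite('pics/s1.png',A)
E
```

```text
[[230.18427714 190.15807105]
 [229.64212038 176.70579315]
 [215.71978248 194.85498963]
 [223.03709298 192.47852555]]
190 156
```

View pics/s1.png

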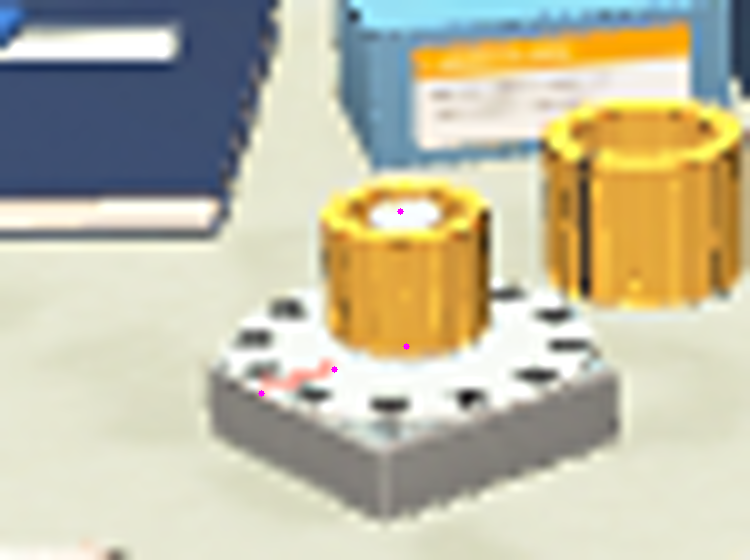

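The scene crop agrees with the top-view estimate: the projected axis is within about 0.5 px of the nut's top centre at crop (405,212). I'll descend.

Request:
play_rows(
  rows=[
    {"dp": [0,0,0.9],"turn": [0,0,0],"fingers": 0.15},
    {"dp": [0,0,0.9],"turn": [0,0,0],"fingers": 0.15},
    {"dp": [0,0,0.8],"turn": [0,0,0],"fingers": 0.15},
    {"dp": [0,0,0.5],"turn": [0,0,0],"fingers": 0.15},
    {"dp": [0,0,0.32],"turn": [0,0,0],"fingers": 0.2},
  ],
  force=20,
)

```text
clock: 4.08
eef_pos: [544.4, 44.3, 32.7]
tcp_rot: [-3.14, 0.0, 1.501]
contact_force: [-0.3, -0.6, 1.3]
opening: 0.797
grasp_force: 0.0
```

Request:
play_rows(
  rows=[
    {"dp": [0,0,0],"turn": [0,0,0],"fingers": 0.3},
    {"dp": [0,0,0],"turn": [0,0,0],"fingers": 0.36},
    {"dp": [0,0,0],"turn": [0,0,0],"fingers": 0.38},
    {"dp": [0,0,0],"turn": [0,0,0],"fingers": 0.4},
    {"dp": [0,0,0],"turn": [0,0,0],"fingers": 0.4},
  ],
)

```text
clock: 4.5
eef_pos: [546.2, 44.5, 35.8]
tcp_rot: [3.139, -0.0, 1.501]
contact_force: [-0.2, -0.9, 0.6]
opening: 0.596
grasp_force: 0.0
```

Request:
play_rows(
  rows=[
    {"dp": [0,0,0],"turn": [0,0,0],"fingers": 0.43},
    {"dp": [0,0,0],"turn": [0,0,0],"fingers": 0.43},
  ],
)

```text
clock: 4.67
eef_pos: [545.6, 44.4, 35.1]
tcp_rot: [3.141, -0.0, 1.501]
contact_force: [0.3, 0.4, 0.2]
opening: 0.569
grasp_force: 0.0
```

Request:
play_rows(
  rows=[
    {"dp": [0,0,0],"turn": [0,0,0],"fingers": 0.45},
    {"dp": [0,0,0],"turn": [0,0,0],"fingers": 0.45},
  ],
)

```text
clock: 4.83
eef_pos: [545.3, 44.4, 34.6]
tcp_rot: [3.141, -0.0, 1.501]
contact_force: [0.3, 0.8, -0.0]
opening: 0.553
grasp_force: 0.0
```

Request:
play_rows(
  rows=[
    {"dp": [0,0,0],"turn": [0,0,0],"fingers": 0.465},
    {"dp": [0,0,0],"turn": [0,0,0],"fingers": 0.465},
  ],
)

```text
clock: 5.0
eef_pos: [545.4, 44.4, 34.5]
tcp_rot: [3.141, -0.0, 1.501]
contact_force: [0.2, -0.2, 1.0]
opening: 0.534
grasp_force: 0.3
```

Request:
play_rows(
  rows=[
    {"dp": [0,0,0],"turn": [0,0,0],"fingers": 0.475},
    {"dp": [0,0,0],"turn": [0,0,0],"fingers": 0.475},
  ],
)

```text
clock: 5.17
eef_pos: [545.5, 44.4, 34.6]
tcp_rot: [3.141, -0.0, 1.501]
contact_force: [1.1, -0.5, 1.1]
opening: 0.527
grasp_force: 0.4
```

Request:
play_rows(
  rows=[
    {"dp": [0,0,0],"turn": [0,0,0],"fingers": 0.485},
    {"dp": [0,0,0],"turn": [0,0,0],"fingers": 0.485},
  ],
)

```text
clock: 5.33
eef_pos: [545.4, 44.4, 34.6]
tcp_rot: [3.141, -0.0, 1.501]
contact_force: [0.9, -0.1, 1.1]
opening: 0.52
grasp_force: 6.7
```

Request:
play_rows(
  rows=[
    {"dp": [0,0,0],"turn": [0,0,0],"fingers": 0.495},
    {"dp": [0,0,0],"turn": [0,0,0],"fingers": 0.495},
  ],
)

```text
clock: 5.5
eef_pos: [545.5, 44.4, 34.6]
tcp_rot: [3.141, -0.0, 1.501]
contact_force: [-0.0, 0.6, 2.1]
opening: 0.515
grasp_force: 20.0
```

Request:
play_rows(
  rows=[
    {"dp": [0,0,-0.01],"turn": [0,0,0],"fingers": 0.6},
    {"dp": [0,0,0],"turn": [0,0,0],"fingers": 0.6},
  ],
  force=35,
)

```text
clock: 5.67
eef_pos: [545.2, 44.4, 34.8]
tcp_rot: [3.142, -0.0, 1.501]
contact_force: [1.0, -0.3, -1.0]
opening: 0.512
grasp_force: 35.9
```

Request:
play_rows(
  rows=[
    {"dp": [0,0,0],"turn": [0,0,0.3],"fingers": 0.6},
    {"dp": [0,0,0],"turn": [0,0,0.3],"fingers": 0.6},
    {"dp": [0,0,0],"turn": [0,0,0],"fingers": 0.6},
  ],
)

```text
clock: 5.92
eef_pos: [545.3, 44.5, 34.8]
tcp_rot: [3.142, -0.0, 1.437]
contact_force: [2.9, 0.5, -0.7]
opening: 0.509
grasp_force: 35.9
```

Request:
play_rows(
  rows=[
    {"dp": [0,0,0],"turn": [0,0,0.4],"fingers": 0.6},
    {"dp": [0,0,0],"turn": [0,0,0.4],"fingers": 0.6},
    {"dp": [0,0,0],"turn": [0,0,0],"fingers": 0.6},
  ],
)

```text
clock: 6.17
eef_pos: [545.3, 44.4, 34.8]
tcp_rot: [3.142, -0.0, 1.354]
contact_force: [2.1, -0.2, -1.1]
opening: 0.51
grasp_force: 35.9
```

Request:
play_rows(
  rows=[
    {"dp": [0,0,0],"turn": [0,0,0.4],"fingers": 0.6},
    {"dp": [0,0,0],"turn": [0,0,0.4],"fingers": 0.6},
    {"dp": [0,0,0],"turn": [0,0,0],"fingers": 0.6},
  ],
)

```text
clock: 6.42
eef_pos: [545.4, 44.4, 34.8]
tcp_rot: [3.141, -0.0, 1.271]
contact_force: [2.9, -0.1, -1.5]
opening: 0.51
grasp_force: 35.9
```

Request:
play_rows(
  rows=[
    {"dp": [0,0.01,0],"turn": [0,0,0.4],"fingers": 0.6},
    {"dp": [0,0,0],"turn": [0,0,0.4],"fingers": 0.6},
    {"dp": [0,0,0],"turn": [0,0,0],"fingers": 0.6},
  ],
)

```text
clock: 6.67
eef_pos: [545.5, 44.3, 34.8]
tcp_rot: [-3.141, 0.0, 1.188]
contact_force: [1.2, -0.3, -2.2]
opening: 0.507
grasp_force: 35.9
```

```bash
python3 -c "
from rig import r
s=r.sense();print(s['contact_force'],s['wrist_torque'],s['eef_pos'],s['tcp_rot'])"
```

```text
[ 1.23933094 -0.32877889 -2.20606477] [ 0.02023168 -0.20421687  0.01606698] [545.45485985  44.28738015  34.77505711] [-3.14124190e+00  1.58346618e-04  1.18771212e+00]
```

Request:
play_rows(
  rows=[
    {"dp": [0,0,0],"turn": [0,0,0.4],"fingers": 0.6},
    {"dp": [0,0,0],"turn": [0,0,0.4],"fingers": 0.6},
    {"dp": [0,0,0],"turn": [0,0,0],"fingers": 0.6},
  ],
)

```text
clock: 6.92
eef_pos: [545.5, 44.3, 34.8]
tcp_rot: [-3.141, 0.0, 1.104]
contact_force: [1.3, -0.1, -1.3]
opening: 0.509
grasp_force: 35.9
```

Request:
play_rows(
  rows=[
    {"dp": [0,0,0],"turn": [0,0,0.4],"fingers": 0.6},
    {"dp": [0,0,0],"turn": [0,0,0.4],"fingers": 0.6},
    {"dp": [0,0,0],"turn": [0,0,0],"fingers": 0.6},
  ],
)

```text
clock: 7.17
eef_pos: [545.5, 44.2, 34.8]
tcp_rot: [-3.141, 0.0, 1.021]
contact_force: [2.6, 0.1, -0.6]
opening: 0.506
grasp_force: 35.9
```

Request:
play_rows(
  rows=[
    {"dp": [0,0,0],"turn": [0,0,0.4],"fingers": 0.6},
    {"dp": [0,0,0],"turn": [0,0,0.4],"fingers": 0.6},
    {"dp": [0,0,0],"turn": [0,0,0],"fingers": 0.6},
  ],
)

```text
clock: 7.42
eef_pos: [545.6, 44.2, 34.9]
tcp_rot: [-3.142, 0.0, 0.937]
contact_force: [1.0, -0.4, -0.3]
opening: 0.508
grasp_force: 35.9
```

Request:
play_rows(
  rows=[
    {"dp": [0,0,0],"turn": [0,0,0.3],"fingers": 0.6},
    {"dp": [0,0,0],"turn": [0,0,0.3],"fingers": 0.6},
    {"dp": [0,0,0],"turn": [0,0,0],"fingers": 0.6},
  ],
)

```text
clock: 7.67
eef_pos: [545.6, 44.3, 34.9]
tcp_rot: [3.142, 0.0, 0.875]
contact_force: [1.5, 0.1, -2.0]
opening: 0.508
grasp_force: 35.9
```

Request:
play_rows(
  rows=[
    {"dp": [0,0,0],"turn": [0,0,0.4],"fingers": 0.6},
    {"dp": [0,0,0],"turn": [0,0,0.4],"fingers": 0.6},
    {"dp": [0,0,0],"turn": [0,0,0],"fingers": 0.6},
  ],
)

```text
clock: 7.92
eef_pos: [545.7, 44.2, 34.9]
tcp_rot: [3.141, -0.0, 0.791]
contact_force: [2.0, -0.8, -0.3]
opening: 0.507
grasp_force: 36.0
```

Request:
play_rows(
  rows=[
    {"dp": [0,0,0],"turn": [0,0,0.4],"fingers": 0.6},
    {"dp": [0,0,0],"turn": [0,0,0.4],"fingers": 0.6},
    {"dp": [0,0,0],"turn": [0,0,0],"fingers": 0.6},
  ],
)

```text
clock: 8.17
eef_pos: [546.0, 44.2, 35.2]
tcp_rot: [3.141, -0.0, 0.707]
contact_force: [1.5, -1.2, 2.0]
opening: 0.511
grasp_force: 36.2
```

Request:
play_rows(
  rows=[
    {"dp": [0,0,-0.02],"turn": [0,0,0],"fingers": 0.6},
    {"dp": [0,0,0],"turn": [0,0,0],"fingers": 0.6},
  ],
)

```text
clock: 8.33
eef_pos: [545.7, 44.2, 35.8]
tcp_rot: [3.141, -0.0, 0.708]
contact_force: [1.9, -1.2, 0.3]
opening: 0.507
grasp_force: 36.0
```

Request:
play_rows(
  rows=[
    {"dp": [0,0,-0.01],"turn": [0,0,0.25],"fingers": 0.6},
    {"dp": [0,0,-0.01],"turn": [0,0,0.25],"fingers": 0.6},
    {"dp": [0,0,0],"turn": [0,0,0],"fingers": 0.6},
  ],
)

```text
clock: 8.58
eef_pos: [545.8, 44.3, 36.5]
tcp_rot: [3.141, -0.0, 0.654]
contact_force: [2.9, 0.2, -0.5]
opening: 0.506
grasp_force: 36.0
```

Request:
play_rows(
  rows=[
    {"dp": [0,0,-0.01],"turn": [0,0,0.25],"fingers": 0.6},
    {"dp": [0,0,-0.01],"turn": [0,0,0.25],"fingers": 0.6},
    {"dp": [0,0,0],"turn": [0,0,0],"fingers": 0.6},
  ],
)

```text
clock: 8.83
eef_pos: [545.8, 44.3, 37.3]
tcp_rot: [3.141, -0.0, 0.602]
contact_force: [2.8, -0.9, -1.1]
opening: 0.511
grasp_force: 35.9
```

Request:
play_rows(
  rows=[
    {"dp": [0,0,-0.007],"turn": [0,0,0.25],"fingers": 0.6},
    {"dp": [0,0,-0.007],"turn": [0,0,0.25],"fingers": 0.6},
    {"dp": [0,0,0],"turn": [0,0,0],"fingers": 0.6},
  ],
)

```text
clock: 9.08
eef_pos: [545.8, 44.3, 37.8]
tcp_rot: [3.141, -0.0, 0.549]
contact_force: [3.0, 0.1, -2.6]
opening: 0.51
grasp_force: 36.0
```

Request:
play_rows(
  rows=[
    {"dp": [0.007,0.004,0],"turn": [0,0,0.25],"fingers": 0.6},
    {"dp": [0,0,0],"turn": [0,0,0.25],"fingers": 0.6},
    {"dp": [0,0,0],"turn": [0,0,0],"fingers": 0.6},
  ],
)

```text
clock: 9.33
eef_pos: [545.8, 44.3, 37.8]
tcp_rot: [-3.141, 0.0, 0.497]
contact_force: [1.8, -1.0, -1.8]
opening: 0.502
grasp_force: 36.1
```

Request:
play_rows(
  rows=[
    {"dp": [0,0,0],"turn": [0,0,0.25],"fingers": 0.6},
    {"dp": [0,0,0],"turn": [0,0,0.25],"fingers": 0.6},
    {"dp": [0,0,0],"turn": [0,0,0],"fingers": 0.6},
  ],
)

```text
clock: 9.58
eef_pos: [545.9, 44.3, 37.8]
tcp_rot: [-3.142, 0.0, 0.445]
contact_force: [2.9, -0.3, -0.9]
opening: 0.507
grasp_force: 36.2
```

Request:
play_rows(
  rows=[
    {"dp": [0,0,0],"turn": [0,0,0.25],"fingers": 0.6},
    {"dp": [0,0,0],"turn": [0,0,0.25],"fingers": 0.6},
    {"dp": [0,0,0],"turn": [0,0,0],"fingers": 0.6},
  ],
)

```text
clock: 9.83
eef_pos: [545.9, 44.3, 37.8]
tcp_rot: [-3.142, 0.0, 0.392]
contact_force: [1.8, -0.2, -1.4]
opening: 0.502
grasp_force: 36.2
```

```bash
python3 - <<'E'
from h import *
m=np.mean([cam('scene')['pixels'].astype(float) for _ in range(3)],0).astype(np.uint8)
cv2.imwrite('pics/s2.png',cv2.resize(m[146:206,190:270][:,:,::-1],(800,600),interpolation=cv2.INTER_CUBIC))
E
```

```text
(no output)
```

View pics/s2.png

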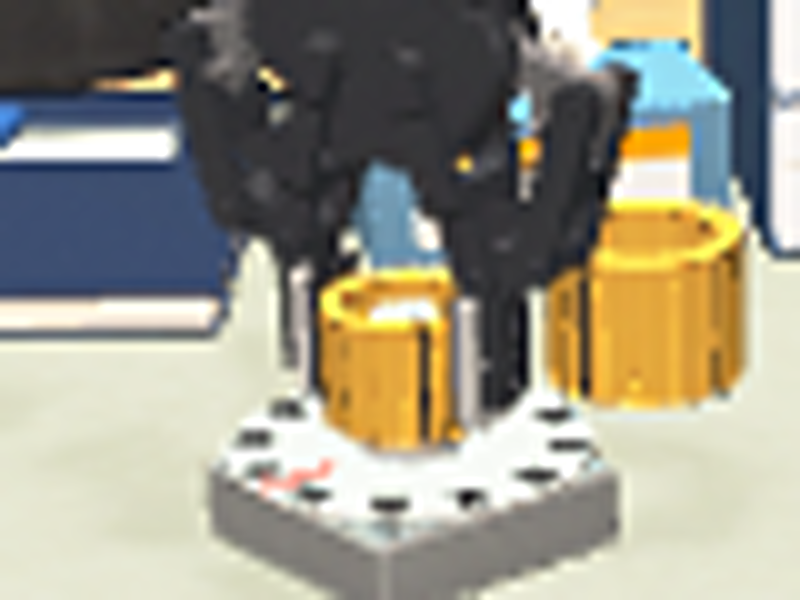

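The nut is turning with the grip: its mark is now at crop (425,370), and it has risen about 2 to 3 mm. I'll keep going.

Request:
play_rows(
  rows=[
    {"dp": [0,0,0],"turn": [0,0,0.3],"fingers": 0.6},
    {"dp": [0,0,0],"turn": [0,0,0.3],"fingers": 0.6},
    {"dp": [0,0,0],"turn": [0,0,0],"fingers": 0.6},
  ],
)

```text
clock: 10.23
eef_pos: [545.9, 44.3, 37.8]
tcp_rot: [3.142, 0.0, 0.328]
contact_force: [2.0, -0.1, -1.5]
opening: 0.51
grasp_force: 36.2
```

Request:
play_rows(
  rows=[
    {"dp": [0,0,0],"turn": [0,0,0.4],"fingers": 0.6},
    {"dp": [0,0,0],"turn": [0,0,0.4],"fingers": 0.6},
    {"dp": [0,0,0],"turn": [0,0,0],"fingers": 0.6},
  ],
)

```text
clock: 10.48
eef_pos: [546.0, 44.2, 37.9]
tcp_rot: [3.141, -0.0, 0.245]
contact_force: [1.8, -0.8, -0.2]
opening: 0.512
grasp_force: 36.3
```

Request:
play_rows(
  rows=[
    {"dp": [0,0,-0.003],"turn": [0,0,0.4],"fingers": 0.6},
    {"dp": [0,0,0],"turn": [0,0,0.4],"fingers": 0.6},
    {"dp": [0,0,0],"turn": [0,0,0],"fingers": 0.6},
  ],
)

```text
clock: 10.73
eef_pos: [546.1, 44.2, 38.2]
tcp_rot: [3.141, -0.0, 0.162]
contact_force: [1.9, -1.3, 1.8]
opening: 0.507
grasp_force: 36.5
```

Climbing again, so I'll yield upward.

Request:
play_rows(
  rows=[
    {"dp": [0,0,-0.012],"turn": [0,0,0.1],"fingers": 0.6},
    {"dp": [0,0,0],"turn": [0,0,0.2],"fingers": 0.6},
    {"dp": [0,0,0],"turn": [0,0,0],"fingers": 0.6},
  ],
)

```text
clock: 10.98
eef_pos: [546.1, 44.2, 38.5]
tcp_rot: [3.141, -0.0, 0.129]
contact_force: [1.6, -2.1, 0.6]
opening: 0.508
grasp_force: 36.4
```

Request:
play_rows(
  rows=[
    {"dp": [0,0,-0.008],"turn": [0,0,0.3],"fingers": 0.6},
    {"dp": [0,0,0],"turn": [0,0,0.3],"fingers": 0.6},
    {"dp": [0,0,0],"turn": [0,0,0],"fingers": 0.6},
  ],
)

```text
clock: 11.23
eef_pos: [546.1, 44.2, 38.8]
tcp_rot: [3.141, -0.0, 0.066]
contact_force: [2.7, -2.1, 1.1]
opening: 0.506
grasp_force: 36.4
```

Request:
play_rows(
  rows=[
    {"dp": [0.007,0.007,-0.015],"turn": [0,0,0.2],"fingers": 0.6},
    {"dp": [0,0,0],"turn": [0,0,0.3],"fingers": 0.6},
    {"dp": [0,0,0],"turn": [0,0,0],"fingers": 0.6},
  ],
)

```text
clock: 11.48
eef_pos: [546.0, 44.1, 39.3]
tcp_rot: [-3.142, 0.001, 0.013]
contact_force: [1.4, -1.9, 1.3]
opening: 0.51
grasp_force: 36.4
```

Request:
play_rows(
  rows=[
    {"dp": [0.003,0.005,-0.02],"turn": [0,0,0.2],"fingers": 0.6},
    {"dp": [0,0,0],"turn": [0,0,0.3],"fingers": 0.6},
    {"dp": [0,0,0],"turn": [0,0,0],"fingers": 0.6},
  ],
)

```text
clock: 11.73
eef_pos: [546.0, 43.9, 40.0]
tcp_rot: [-3.141, 0.001, -0.04]
contact_force: [1.2, -0.6, -1.1]
opening: 0.512
grasp_force: 36.2
```

Request:
play_rows(
  rows=[
    {"dp": [0,0,-0.003],"turn": [0,0,0.3],"fingers": 0.6},
    {"dp": [0,0,0],"turn": [0,0,0.3],"fingers": 0.6},
    {"dp": [0,0,0],"turn": [0,0,0],"fingers": 0.6},
  ],
)

```text
clock: 11.98
eef_pos: [546.0, 43.9, 40.1]
tcp_rot: [3.142, 0.001, -0.101]
contact_force: [0.4, -0.3, -0.4]
opening: 0.508
grasp_force: 36.2
```

Request:
play_rows(
  rows=[
    {"dp": [0,0,-0.004],"turn": [0,0,0.35],"fingers": 0.6},
    {"dp": [0,0,0],"turn": [0,0,0.35],"fingers": 0.6},
    {"dp": [0,0,0],"turn": [0,0,0],"fingers": 0.6},
  ],
)

```text
clock: 12.23
eef_pos: [546.0, 43.9, 40.4]
tcp_rot: [3.141, 0.001, -0.174]
contact_force: [0.5, 0.3, -0.3]
opening: 0.511
grasp_force: 36.3
```

Request:
play_rows(
  rows=[
    {"dp": [0,0,-0.004],"turn": [0,0,0.35],"fingers": 0.6},
    {"dp": [0,0,0],"turn": [0,0,0.35],"fingers": 0.6},
    {"dp": [0,0,0],"turn": [0,0,0],"fingers": 0.6},
  ],
)

```text
clock: 12.48
eef_pos: [546.1, 43.9, 40.5]
tcp_rot: [3.141, 0.001, -0.247]
contact_force: [-0.7, -0.8, 0.4]
opening: 0.509
grasp_force: 36.3
```

Request:
play_rows(
  rows=[
    {"dp": [0,0,-0.008],"turn": [0,0,0.35],"fingers": 0.6},
    {"dp": [0,0,0],"turn": [0,0,0.35],"fingers": 0.6},
    {"dp": [0,0,0],"turn": [0,0,0],"fingers": 0.6},
  ],
)

```text
clock: 12.73
eef_pos: [546.0, 43.9, 40.8]
tcp_rot: [3.141, 0.001, -0.32]
contact_force: [0.1, 0.0, -0.9]
opening: 0.508
grasp_force: 36.2
```

```bash
python3 - <<'E'
from h import *
F=[cam('scene') for _ in range(3)]; f=F[0]
m=np.mean([g['pixels'].astype(float) for g in F],0).astype(np.uint8)
cv2.imwrite('pics/s3.png',cv2.resize(m[158:206,200:264][:,:,::-1],(800,600),interpolation=cv2.INTER_CUBIC))
c=np.array([546,44.,0])
for a in range(170,250,8):
    t=np.radians(a); P=[c+[22*np.cos(t),22*np.sin(t),z] for z in(45,74)]; print(a,((proj(f,P)-[200,158]+.5)*12.5-.5).round().tolist())
E
```

```text
170 [[292.0, 358.0], [286.0, 231.0]]
178 [[299.0, 362.0], [293.0, 235.0]]
186 [[307.0, 366.0], [301.0, 239.0]]
194 [[317.0, 370.0], [311.0, 243.0]]
202 [[328.0, 373.0], [323.0, 245.0]]
210 [[341.0, 375.0], [335.0, 247.0]]
218 [[354.0, 377.0], [349.0, 249.0]]
226 [[368.0, 377.0], [363.0, 250.0]]
234 [[383.0, 377.0], [378.0, 250.0]]
242 [[397.0, 377.0], [392.0, 249.0]]
```

View pics/s3.png

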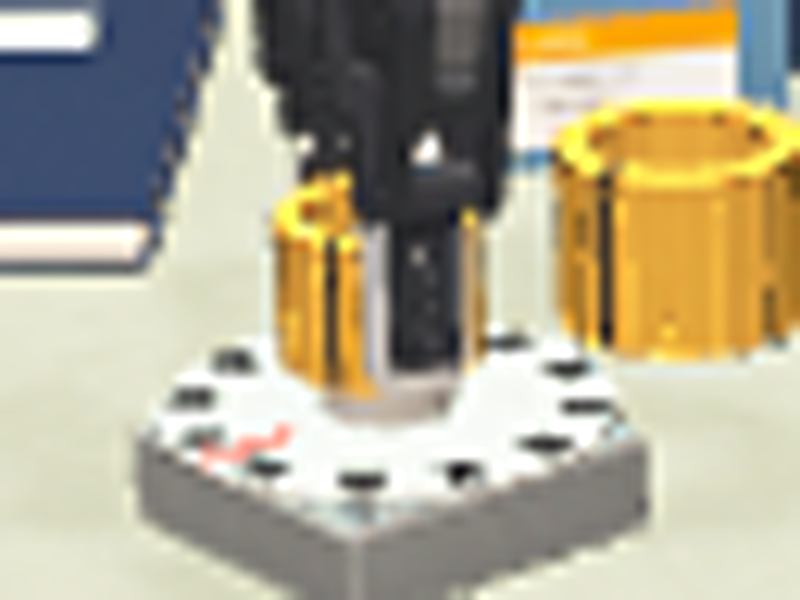

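The mark is at crop column 332, which puts it at about 206–207°. The red line is at about 183°, so roughly 23° remains.

Request:
play_rows(
  rows=[
    {"dp": [0,0,-0.005],"turn": [0,0,0.4],"fingers": 0.6},
    {"dp": [0,0,0],"turn": [0,0,0.4],"fingers": 0.6},
    {"dp": [0,0,0],"turn": [0,0,0.1],"fingers": 0.6},
    {"dp": [0,0,0],"turn": [0,0,0],"fingers": 0.6},
  ],
)

```text
clock: 13.22
eef_pos: [546.3, 43.8, 41.1]
tcp_rot: [3.142, 0.0, -0.414]
contact_force: [0.3, -0.1, -1.9]
opening: 0.509
grasp_force: 36.2
```

Request:
play_rows(
  rows=[
    {"dp": [0,0,-0.003],"turn": [0,0,0.4],"fingers": 0.6},
    {"dp": [0,0,0],"turn": [0,0,0.4],"fingers": 0.6},
    {"dp": [0,0,0],"turn": [0,0,0.1],"fingers": 0.6},
    {"dp": [0,0,0],"turn": [0,0,0],"fingers": 0.6},
  ],
)

```text
clock: 13.55
eef_pos: [546.4, 43.8, 41.2]
tcp_rot: [3.142, 0.0, -0.508]
contact_force: [0.8, -0.3, -0.6]
opening: 0.508
grasp_force: 36.2
```

Request:
play_rows(
  rows=[
    {"dp": [0,0,-0.003],"turn": [0,0,0.5],"fingers": 0.6},
    {"dp": [0,0,0],"turn": [0,0,0.5],"fingers": 0.6},
    {"dp": [0,0,0],"turn": [0,0,0.4],"fingers": 0.6},
    {"dp": [0,0,0],"turn": [0,0,0],"fingers": 0.6},
  ],
)

```text
clock: 13.88
eef_pos: [546.4, 43.9, 41.4]
tcp_rot: [-3.142, 0.0, -0.656]
contact_force: [0.2, 0.1, -1.7]
opening: 0.508
grasp_force: 36.2
```

```bash
python3 -c "
from rig import r
s=r.sense();print(s['contact_force'],s['wrist_torque'],s['eef_pos'],s['tcp_rot'],s['qpos'])"
```

```text
[ 0.23501694  0.1417468  -1.65393127] [-0.01302812 -0.00400103  0.02097462] [546.37471122  43.86273326  41.36758455] [-3.14156471e+00  3.41445665e-05 -6.55949697e-01] [7.73439478e-02 4.90300879e-01 1.93453996e+00 6.63877159e-05
 7.16758482e-01 2.30403992e+00]
```

Request:
play_rows(
  rows=[
    {"dp": [0,0,0],"turn": [0,0,0.25],"fingers": 0.6},
    {"dp": [0,0,0],"turn": [0,0,0.25],"fingers": 0.6},
    {"dp": [0,0,-0.015],"turn": [0,0,0],"fingers": 0.6},
    {"dp": [0,0,-0.015],"turn": [0,0,0],"fingers": 0.6},
    {"dp": [0,0,0],"turn": [0,0,0],"fingers": 0.6},
  ],
)

```text
clock: 14.3
eef_pos: [546.5, 43.9, 42.7]
tcp_rot: [-3.141, -0.0, -0.706]
contact_force: [-0.5, 0.6, -1.3]
opening: 0.507
grasp_force: 36.2
```

Rising freely. I'll lift a little more and check again.

Request:
play_rows(
  rows=[
    {"dp": [0,0,-0.02],"turn": [0,0,0],"fingers": 0.6},
    {"dp": [0,0,-0.03],"turn": [0,0,0],"fingers": 0.6},
    {"dp": [0,0,0],"turn": [0,0,0],"fingers": 0.6},
  ],
)

```text
clock: 14.55
eef_pos: [546.5, 43.8, 44.8]
tcp_rot: [-3.141, -0.0, -0.708]
contact_force: [-0.1, -0.0, -1.4]
opening: 0.513
grasp_force: 36.2
```

Request:
play_rows(
  rows=[
    {"dp": [0,0,-0.15],"turn": [0,0,0],"fingers": 0.6},
    {"dp": [0,0,-0.2],"turn": [0,0,0],"fingers": 0.6},
    {"dp": [0,0,-0.3],"turn": [0,0,0],"fingers": 0.6},
    {"dp": [0,0,-0.4],"turn": [0,0,0],"fingers": 0.6},
    {"dp": [0,0,-0.4],"turn": [0,0,0],"fingers": 0.6},
  ],
)

```text
clock: 14.97
eef_pos: [546.4, 43.8, 104.1]
tcp_rot: [-3.141, -0.0, -0.708]
contact_force: [0.3, -0.2, -0.0]
opening: 0.511
grasp_force: 36.2
```

Request:
play_rows(
  rows=[
    {"dp": [0,0,-0.4],"turn": [0,0,0],"fingers": 0.6},
    {"dp": [0,0,-0.3],"turn": [0,0,0],"fingers": 0.6},
    {"dp": [0,0,0],"turn": [0,0,0],"fingers": 0.6},
  ],
)

```text
clock: 15.22
eef_pos: [548.2, 44.0, 133.9]
tcp_rot: [-3.138, -0.004, -0.708]
contact_force: [0.7, 0.5, -1.6]
opening: 0.505
grasp_force: 36.2
```

```bash
python3 - <<'E'
from h import *
f=cam('scene')
cv2.imwrite('pics/s4.png',cv2.resize(f['pixels'][120:270,160:360][:,:,::-1],(800,600),interpolation=cv2.INTER_CUBIC))
f=cam('top');u=proj(f,[[585,-93,16],[611,-218,16],[486,-242,16],[461,-119,16]]);print(u)
E
```

```text
[[250.04068686 181.05729967]
 [300.66296268 171.08292489]
 [310.65590458 221.80072088]
 [260.14697208 231.6219234 ]]
```

View pics/s4.png

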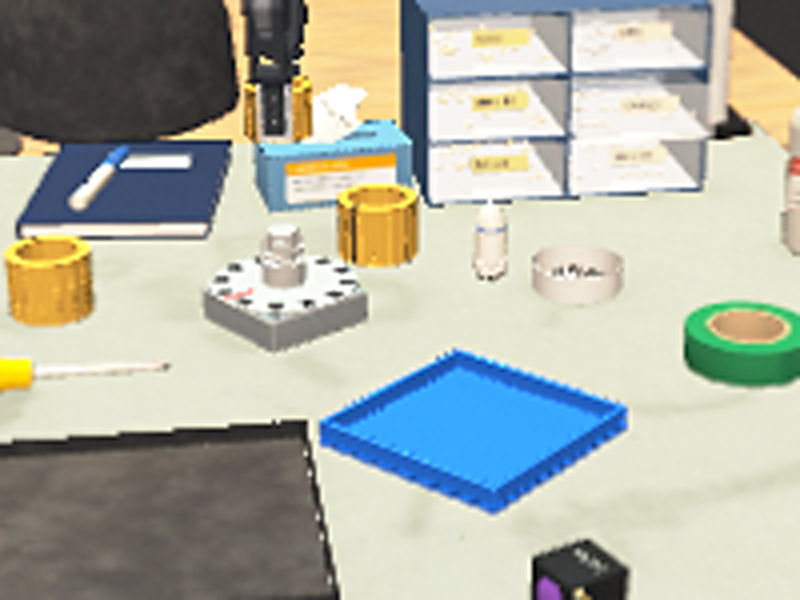

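The nut is off the spindle and held in the gripper, and the blue tray is empty. I'll carry it over.

Request:
play_rows(
  rows=[
    {"dp": [0.541,0.7,0],"turn": [0,0,0],"fingers": 0.6},
    {"dp": [0.541,0.7,0],"turn": [0,0,0],"fingers": 0.6},
    {"dp": [0.541,0.7,0],"turn": [0,0,0],"fingers": 0.6},
    {"dp": [0.541,0.7,0],"turn": [0,0,0],"fingers": 0.6},
    {"dp": [0.541,0.7,0],"turn": [0,0,0],"fingers": 0.6},
  ],
)

```text
clock: 15.73
eef_pos: [536.4, -134.2, 129.4]
tcp_rot: [3.141, 0.002, -0.708]
contact_force: [0.3, 0.0, -0.4]
opening: 0.507
grasp_force: 36.3
```

Request:
play_rows(
  rows=[
    {"dp": [0.541,0.7,0],"turn": [0,0,0],"fingers": 0.6},
    {"dp": [0,0,0.7],"turn": [0,0,0],"fingers": 0.6},
    {"dp": [0,0,0.8],"turn": [0,0,0],"fingers": 0.6},
    {"dp": [0,0,0.5],"turn": [0,0,0],"fingers": 0.6},
    {"dp": [0,0,0],"turn": [0,0,0],"fingers": 0.6},
  ],
)

```text
clock: 16.15
eef_pos: [531.8, -167.4, 45.7]
tcp_rot: [3.138, 0.008, -0.709]
contact_force: [-0.1, -0.1, -0.5]
opening: 0.504
grasp_force: 36.2
```

Request:
play_rows(
  rows=[
    {"dp": [0,0,0.3],"turn": [0,0,0],"fingers": 0.6},
    {"dp": [0,0,0.2],"turn": [0,0,0],"fingers": 0.6},
    {"dp": [0,0,0],"turn": [0,0,0],"fingers": 0.6},
    {"dp": [0,0,0],"turn": [0,0,0],"fingers": 0.6},
  ],
)

```text
clock: 16.48
eef_pos: [535.9, -168.1, 30.8]
tcp_rot: [-3.142, -0.0, -0.708]
contact_force: [0.1, -0.4, -0.3]
opening: 0.51
grasp_force: 36.3
```

Request:
play_rows(
  rows=[
    {"dp": [0,0,0.3],"turn": [0,0,0],"fingers": 0.6},
    {"dp": [0,0,0.17],"turn": [0,0,0],"fingers": 0.6},
    {"dp": [0,0,0.08],"turn": [0,0,0],"fingers": 0.6},
    {"dp": [0,0,0],"turn": [0,0,0],"fingers": 0.6},
    {"dp": [0,0,0],"turn": [0,0,0],"fingers": 0.6},
  ],
)

```text
clock: 16.9
eef_pos: [535.5, -168.2, 8.3]
tcp_rot: [3.141, 0.0, -0.708]
contact_force: [-0.4, -0.5, -1.0]
opening: 0.505
grasp_force: 36.3
```

Request:
play_rows(
  rows=[
    {"dp": [0,0,0.03],"turn": [0,0,0],"fingers": 0.6},
    {"dp": [0,0,0],"turn": [0,0,0],"fingers": 0.6},
  ],
)

```text
clock: 17.07
eef_pos: [535.8, -168.3, 7.5]
tcp_rot: [-3.141, -0.0, -0.709]
contact_force: [0.8, -0.4, -1.2]
opening: 0.508
grasp_force: 36.3
```

Request:
play_rows(
  rows=[
    {"dp": [0,0,0.025],"turn": [0,0,0],"fingers": 0.6},
    {"dp": [0,0,0],"turn": [0,0,0],"fingers": 0.6},
  ],
)

```text
clock: 17.23
eef_pos: [535.7, -168.3, 6.4]
tcp_rot: [-3.141, -0.0, -0.709]
contact_force: [-0.8, -0.9, -1.0]
opening: 0.509
grasp_force: 36.3
```

Request:
play_rows(
  rows=[
    {"dp": [0,0,0.02],"turn": [0,0,0],"fingers": 0.6},
    {"dp": [0,0,0],"turn": [0,0,0],"fingers": 0.6},
  ],
)

```text
clock: 17.4
eef_pos: [535.6, -168.2, 5.5]
tcp_rot: [-3.142, 0.0, -0.709]
contact_force: [0.9, 0.2, -0.7]
opening: 0.508
grasp_force: 36.3
```

Request:
play_rows(
  rows=[
    {"dp": [0,0,0.02],"turn": [0,0,0],"fingers": 0.6},
    {"dp": [0,0,0],"turn": [0,0,0],"fingers": 0.6},
  ],
)

```text
clock: 17.57
eef_pos: [535.8, -168.2, 4.8]
tcp_rot: [-3.142, -0.0, -0.708]
contact_force: [-0.1, 0.4, -0.6]
opening: 0.511
grasp_force: 36.4
```

Request:
play_rows(
  rows=[
    {"dp": [0,0,0.012],"turn": [0,0,0],"fingers": 0.6},
    {"dp": [0,0,0],"turn": [0,0,0],"fingers": 0.6},
  ],
)

```text
clock: 17.73
eef_pos: [535.8, -168.2, 4.8]
tcp_rot: [-3.142, -0.0, -0.708]
contact_force: [-1.7, 0.9, 7.0]
opening: 0.516
grasp_force: 37.0
```

Request:
play_rows(
  rows=[
    {"dp": [0,0,-0.01],"turn": [0,0,0],"fingers": 0.5},
    {"dp": [0,0,0],"turn": [0,0,0],"fingers": 0.45},
    {"dp": [0,0,0],"turn": [0,0,0],"fingers": 0.35},
    {"dp": [0,0,0],"turn": [0,0,0],"fingers": 0.3},
    {"dp": [0,0,0],"turn": [0,0,0],"fingers": 0.3},
  ],
)

```text
clock: 18.15
eef_pos: [535.6, -168.2, 4.6]
tcp_rot: [3.142, 0.0, -0.709]
contact_force: [-0.6, -0.1, 0.3]
opening: 0.703
grasp_force: 0.0
```

Request:
play_rows(
  rows=[
    {"dp": [0,0,-0.2],"turn": [0,0,0],"fingers": 0.3},
    {"dp": [0,0,-0.4],"turn": [0,0,0],"fingers": 0.3},
    {"dp": [0,0,-0.8],"turn": [0,0,0],"fingers": 0.3},
    {"dp": [0,0,-0.9],"turn": [0,0,0],"fingers": 0.3},
    {"dp": [0,0,-0.9],"turn": [0,0,0],"fingers": 0.3},
  ],
)

```text
clock: 18.57
eef_pos: [535.0, -168.0, 134.1]
tcp_rot: [3.141, 0.001, -0.708]
contact_force: [0.1, -0.3, -0.3]
opening: 0.699
grasp_force: 0.0
```

Request:
play_rows(
  rows=[
    {"dp": [-0.7,-0.7,-0.2],"turn": [0,0,0],"fingers": 0.3},
    {"dp": [-0.7,-0.7,-0.2],"turn": [0,0,0],"fingers": 0.3},
    {"dp": [-0.7,-0.7,0],"turn": [0,0,0],"fingers": 0.3},
    {"dp": [-0.7,-0.7,0],"turn": [0,0,0],"fingers": 0.3},
    {"dp": [0,0,0],"turn": [0,0,0],"fingers": 0.3},
  ],
)

```text
clock: 18.98
eef_pos: [522.7, -5.0, 149.6]
tcp_rot: [-3.14, 0.001, -0.705]
contact_force: [-0.3, -0.9, -0.1]
opening: 0.699
grasp_force: 0.0
```

```bash
python3 - <<'E'
from h import *
f=cam('scene');g=cam('top')
a=cv2.resize(f['pixels'][150:270,200:340],(467,400),interpolation=cv2.INTER_CUBIC)
b=cv2.resize(g['pixels'][160:245,170:320],(800,453)[:2],interpolation=cv2.INTER_CUBIC)
b=cv2.resize(b,(333,189)); o=np.zeros((400,800,3),np.uint8);o[:,:467]=a
c=cv2.resize(g['pixels'][165:240,243:318],(333,333),interpolation=cv2.INTER_CUBIC);o[:333,467:]=c
cv2.imwrite('pics/e.png',o[:,:,::-1])
E
```

```text
(no output)
```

View pics/e.png

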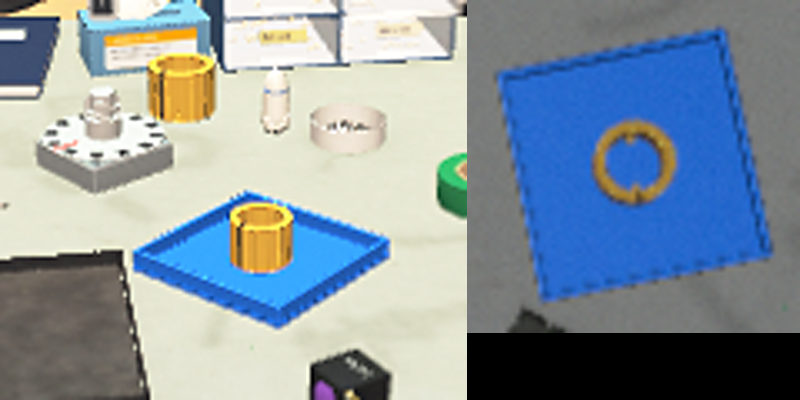

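The nut lies flat in the middle of the tray with its mark up (crop (637,195)). The spindle is bare, nothing else appears disturbed, and the gripper is clear.

```bash
python3 -c "
from rig import r
print(r.sign_off())"
```

```text
the job is handed in; nothing more can be done
None
```

The brass lock nut is off the spindle and lies flat in the blue tray, marked side up; the largest force I read during the unscrewing was about 4 N, the other things look undisturbed, and I handed the job in at about 19 s (no verdict was returned).

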